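# Turn the recipe binder on to its third board

### The arm

A 6-joint arm with a two-finger parallel gripper is mounted at the origin on the work surface. World frame = base frame: x ahead of the robot, y to its left, z up, the work surface at z = 0. Lengths are in m, angles in degrees, forces in N, time in s.
With the tool pointing down it reaches from about 0.275 to 0.725 m from the base axis. Payload 15.9 kg.
Tool frame: the origin (TCP) lies at the very end of the fingers, on their centre line; the grasp point (between the pads) lies r.grasp_offset behind it (r.grasp_offset is the distance from the TCP to the grasp point, in m); z points along the fingers, y is the direction in which the jaws open and shut (so a half turn about z gives the same grasp; the last joint's range is limited). The gripper opens to 85 mm and grips with 20 to 120 N. Pads are 22 mm wide; open, the fingers measure 114 mm over their backs; the gripper's body (76 mm by 85 mm) begins 54 mm behind the grasp point. The pads swing forward as they close: fully open they stand 13 mm farther back than shut.
Start: joints at [0, 12.198, -1.971, 75.831, 0, 90], TCP at [0.5, -0, 0.231] pointing down, gripper open.
Joint ranges: [-170.91, 170.91], [-42.67, 98.43], [-65.05, 77.54], [-120.47, 116.71], [-90, 82.35], [-180, 180]. Speed limits (degrees/s): [108.29, 108.29, 136.94, 147.25, 180, 180].

### API

Orientations are given as a 3x3 rotation matrix whose columns are the frame's x, y, z axes.
In Python, from station import r gives the robot as it stands.
- The arm moves only by the tool move_arm, never from a script. Its argument "deltas" is a list of rows, each a list of 7 numbers: the shift along the tool's x, y, z in cm, then the turn, a rotation vector about the tool's x, y, z in rad, then the opening, from 0 (shut) to 1 (fully open). A call has 1 to 5 rows; each row is the pose to reach, as a shift and turn from the pose measured when the call began, along the tool's axes at that moment; what a row does not reach only later rows make up. A row lasts 1/12 s, in which the tool goes at most 41.7 mm and 7.16 degrees, less where a joint would pass 70% of its speed; a pose out of reach is approached as far as the arm can. A call with a gripper value outside its range is refused whole. The fingers move at their own pace and stop on an object; "squeeze" is the grip in N (left out, the last holds). Time passes only in rows, so rows that repeat a pose let the fingers close. It gives the time, the measured TCP pose, the force and the opening at its end, in the units of the state.
- r.read_state(): the state, without advancing time (a new reading comes with each control period).
- r.grab_frame(name): name is "scene" or "side" or "wrist"; returns a dict with "img" (480x640x3 uint8, red, green, blue), "fovy" (degrees; the focal length in pixels is half the picture's height over the tangent of half this angle, whatever the lens; pixels are square), "cx", "cy" (the principal point, pixels), "k1" (the pictures are not rectified: a ray, as slopes to the right and down, at radius r is drawn at 1 + k1 r^2 times it, then the intrinsics apply), "xyz" and "rotation" of the camera in the world; the wrist camera has in their place "mount" (4x4, takes a point from camera to tool coordinates, whose origin is the TCP and whose axes are the flange's). Camera axes: x right, y up, looking along -z (the intrinsics and any distortion apply to the point x, -y, -z); pixel columns grow to the right and rows downward; lengths in m; the calibration is good to about 2 mm. A picture is of the moment at which its call begins: read the wrist's pose just before it. There is no depth.
- r.hand_in(): hands the job in, once; it reports no verdict.
The state is a dict: "time": time; "qpos": joint angles; "joint_velocities": joint speeds; "joint_efforts": joint torques, N m; "ee_pos": TCP position; "tcp_rot": TCP orientation; "force": force on the tool from outside, world axes, zero at the start; "wrist_torque": the same for the moment, N m; "width": finger opening in m.
Only numpy, scipy, OpenCV 4.12 (cv2) and the standard library are available. Lean on these libraries where they do the work, as an engineer would, in place of code of your own. Each camera call takes 0.05 s, during which the arm holds its last target.

### The job

The soap class's recipe binder lies open facing the robot, with three stiff recipe boards on top of its right-hand pile. Turn to the third recipe: with a fingertip under its side tab, push the top board up and over the rings to lie flat on the left-hand pile, then turn the second board over the same way, one at a time, while the third stays where it lies. Touch lightly, never pinch or press hard on the boards, and leave everything else on the table where it is.

Things in the scene. Friction and masses are not known exactly. Their poses are not given: they have to be found in the camera images.
- binder: Open two-ring binder lying flat, heavy (does not shift). Origin: on the table under the middle of the spine; x along the spine away from the reader (who sits on the robot's side), y to the reader's left, z up. Black covers 3 mm thick, 230 mm along x, reaching 172 mm to each side. The tabs reach 186 mm to the right, 14 mm past the cover.
- axis (a point): Middle of the rings' axis, about which the boards turn; it runs along the binder's x, 33.5 mm above the table. Two steel rings, 54 mm across, 40 mm either side of this point.
- right_pile (a point): Middle of the top face of the sheets of the right pile, 43 mm above the table; the sheets reach from 14 to 160 mm right of the axis. The three boards lie on them, 3 mm each. Beyond the sheets, under the tabs, there is only air down to the cover or the table.
- left_pile (a point): Middle of the top face of the left pile, 15 mm above the table, 87 mm left of the axis, where the turned boards come to lie.
- board1: The top rigid white recipe board, A5: 208 mm along the spine, 148 mm across, 3 mm thick, 0.11 kg. Origin: middle of the rings' axis, about which it turns freely with slight drag (0.6 N under the tab lifts it); the board's underside lies 15.5 mm above that axis, 49 mm over the table. Axes as the binder's; z up = on the right pile, z down = on the left. Let go before upright it falls back, after it falls on over.
- tab1 (a point): Middle (mid-thickness) of the top board's grey index tab, the far (70 mm beyond the middle) one of the three stepped tabs, 174 mm right of the rings' axis. The tab measures 60 mm along the spine and sticks out 24 mm past the board's outer edge, 3 mm thick. Axes as the board's.
- board2: The second rigid white recipe board, A5: 208 mm along the spine, 148 mm across, 3 mm thick, 0.11 kg. Origin: middle of the rings' axis, about which it turns freely with slight drag (0.6 N under the tab lifts it); the board's underside lies 12.5 mm above that axis, 46 mm over the table. Axes as the binder's; z up = on the right pile, z down = on the left. Let go before upright it falls back, after it falls on over.
- tab2 (a point): Middle (mid-thickness) of the second board's grey index tab, the middle one of the three stepped tabs, 174 mm right of the rings' axis. The tab measures 60 mm along the spine and sticks out 24 mm past the board's outer edge, 3 mm thick. Axes as the board's.
- board3: The third (lowest) rigid white recipe board, A5: 208 mm along the spine, 148 mm across, 3 mm thick, 0.11 kg. Origin: middle of the rings' axis, about which it turns freely with slight drag (0.6 N under the tab lifts it); the board's underside lies 9.5 mm above that axis, 43 mm over the table. Axes as the binder's; z up = on the right pile, z down = on the left. Let go before upright it falls back, after it falls on over.
- tab3 (a point): Middle (mid-thickness) of the third board's grey index tab, the near (70 mm nearer the reader than the middle) one of the three stepped tabs, 174 mm right of the rings' axis. The tab measures 60 mm along the spine and sticks out 24 mm past the board's outer edge, 3 mm thick. Axes as the board's.
- oil_dark: Loose small amber oil bottle with white cap, 33 mm across, 78 mm tall, standing just beyond the far end of the binder, right of the spine. Origin: centre of its foot.
- oil_pale: Loose small bottle of pale yellow oil with white cap, 33 mm across, 78 mm tall, standing beyond the far end of the binder, left of the spine. Origin: centre of its foot.
- cream_jar: Loose cream jar with white lid, 72 mm across, 75 mm tall, beyond the binder's far left corner. Origin: centre of its foot.
- phone: Loose mobile phone lying flat, 75 x 152 x 9 mm, on the robot's side of the table to the right. Origin: centre of its underside.
- stamp: Loose black soap stamp, a 52 x 52 x 10 mm tile (12 mm with its pattern), lying by the far right corner of the binder. Origin: centre of its underside.
- spoon: Loose wooden spoon 200 mm long lying along the binder's left side. Origin: the middle of its underside.
- tin: Loose round aluminium salve tin lying shut, 62 mm across, 20 mm tall, to the right of the binder near its near end. Origin: centre of its underside.

How it is judged (in metres and radians):
On the way, in this order (a step that is already met when the one before it is completed fails the run):
1. the top board lies flat on the left pile while the second and third still lie on the right (angle between board1's own z axis and vertical above 3.05 rad and angle between each of board2, board3's own z axis and vertical below 0.1 rad), for 0.2 s.
2. the second board lies flat on the left pile too (angle between each of board1, board2's own z axis and vertical above 3.05 rad), for 0.2 s.
At the end, for the whole second after the job is handed in: The top and second boards lie flat on the left pile (each turned by over 3.05 rad of the half turn), the third lies flat on the right pile (tilted under 0.05 rad), and every loose thing is within 30 mm of where it stood (all of step 2 and angle between board3's own z axis and vertical below 0.05 rad and distance of each of oil_dark, oil_pale, cream_jar, phone, stamp, spoon, tin from where it was at the start of the episode below 0.03 m); the robot touches nothing.
It fails at once if the second board is turned up before the top one lies on the left pile (angle between board2's own z axis and vertical above 0.4 rad and angle between board1's own z axis and vertical below 2.9 rad).
It fails at once if the third board is turned up (angle between board3's own z axis and vertical above 0.3 rad).
It fails at once if a board is pinched or pressed hard (the fingers bear on it with over 10 N) (contact force between the fingers and board1 above 10 N or contact force between the fingers and board2 above 10 N or contact force between the fingers and board3 above 10 N).
It fails at once if a bystander is carried, knocked over or pushed more than 40 mm (distance of any of oil_dark, oil_pale, cream_jar, phone, stamp, spoon, tin from where it was at the start of the episode above 0.04 m or angle between any of oil_dark, oil_pale, cream_jar, phone, stamp, spoon, tin's own z axis and vertical above 0.6 rad).
It also fails if it takes over 61 s, if anything falls off the work surface, if the arm or the gripper's body presses on something with over 40 N, if the wrist force passes 120 N, or if a joint passes its speed limit or range.

## Working session

There is one attempt and no reset: what is moved stays moved. The work goes in short steps, Python scripts to look and compute and a tool call to move; the robot and the scene stay as the last step left them, time stands still between calls to the robot, and variables do not carry over. Pictures are saved under pics/ and viewed, and the job is handed in when it is done.

Besides the shell and the picture viewer there is one more tool, called after "Request:" as name(argument=value, ...), one argument or row to a line, values as JSON. move_arm: Moves the arm, as the interface text tells. Its arguments: {"type":"object","properties":{"deltas":{"type":"array","items":{"type":"array","items":{"type":"number"}}},"squeeze":{"type":"number"}},"required":["deltas"]}

```bash
ls; mkdir -p pics; python3 - <<'E'
from station import r
import cv2
s=r.read_state(); print(s, r.grasp_offset)
for n in ("scene","side","wrist"):
    f=r.grab_frame(n); cv2.imwrite(f"pics/{n}0.png",f["img"][:,:,::-1]); f.pop("img"); print(n,f)
E
```

```text
pics
{'time': 0.0, 'qpos': array([ 4.38946129e-04,  1.22235851e+01, -2.00895919e+00,  7.58331234e+01,
       -1.43414212e-03,  9.00017268e+01]), 'joint_velocities': array([ 0.00637073,  0.05929505, -0.0414036 ,  0.03763724, -0.05056306,
       -0.02855266]), 'joint_efforts': array([-1.43474466e-03, -6.86183596e+01,  4.87125492e+01,  1.75234705e-02,
       -1.83502889e-04, -7.31988712e-05]), 'ee_pos': array([ 4.99639612e-01, -4.07185978e-06,  2.30821823e-01]), 'tcp_rot': array([[ 2.24486946e-05,  9.99999343e-01, -1.14611654e-03],
       [ 9.99999999e-01, -2.24774073e-05, -2.50392824e-05],
       [-2.50650277e-05, -1.14611598e-03, -9.99999343e-01]]), 'force': array([0.18602433, 0.44105054, 0.28916323]), 'wrist_torque': array([-0.00116146,  0.0386757 ,  0.01786063]), 'width': 0.08552263030224629} 0.0187
scene {'fovy': 43.690487827469454, 'cx': 321.4499254744162, 'cy': 234.42204916920312, 'k1': 0.05783022440979323, 'xyz': array([1.22972273, 0.05763917, 1.12071911]), 'rotation': array([[-0.0630845 , -0.81789611,  0.5718971 ],
       [ 0.99800608, -0.0505202 ,  0.03783626],
       [-0.00205377,  0.57314366,  0.81945233]])}
side {'fovy': 46.96010043912101, 'cx': 324.4270316624432, 'cy': 241.65723308888766, 'k1': 0.02923374934279259, 'xyz': array([0.19739781, 0.91742228, 0.99162218]), 'rotation': array([[-0.94778137,  0.23447424, -0.21617657],
       [-0.31856159, -0.66387196,  0.67660368],
       [ 0.01513258,  0.71013791,  0.70389996]])}
wrist {'fovy': 65.2392693454707, 'cx': 318.6100821522094, 'cy': 237.4479749273556, 'k1': -0.0792713084437301, 'mount': array([[-1.08909173e-03,  9.65847347e-01,  2.59109466e-01,
         6.47844971e-02],
       [ 9.99999250e-01,  9.06853686e-04,  8.22851798e-04,
        -8.23023340e-04],
       [ 5.59774852e-04,  2.59110168e-01, -9.65847611e-01,
        -1.42857080e-01],
       [ 0.00000000e+00,  0.00000000e+00,  0.00000000e+00,
         1.00000000e+00]])}
```

View pics/scene0.png

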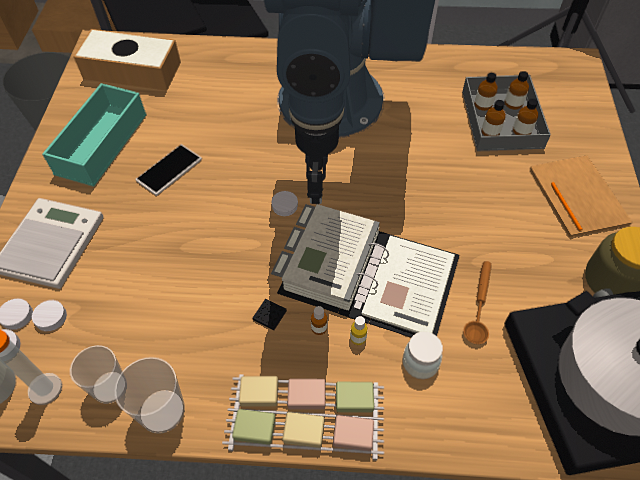

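View pics/side0.png

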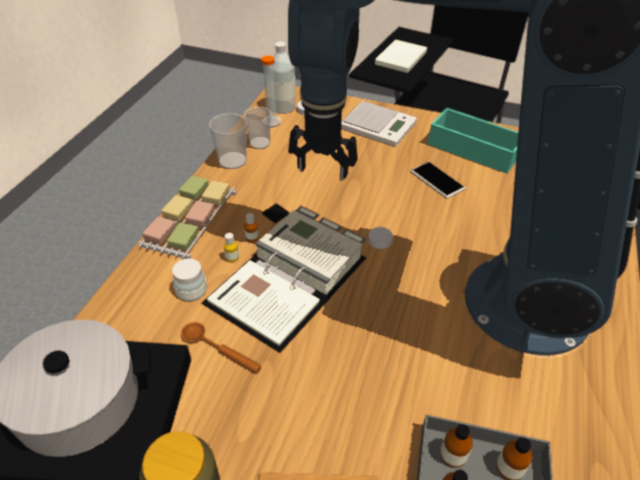

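View pics/wrist0.png

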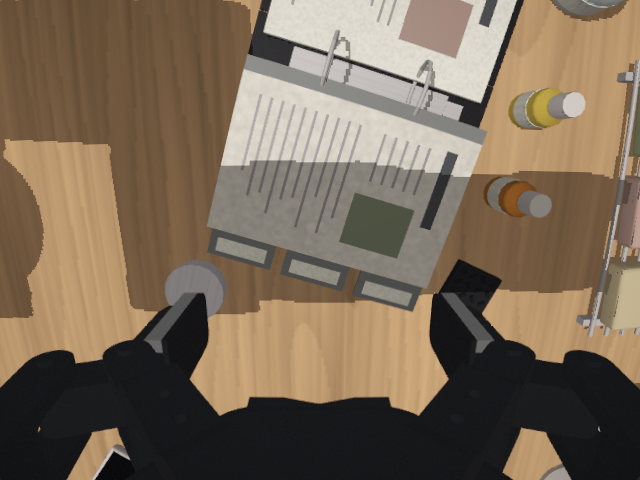

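The wrist view shows the binder clearly: the board's corners are near (247,57), (487,133) and (208,228), the tabs near (240,248), (315,270) and (388,292), the tin at (195,290) and the stamp at (470,285). I'll zoom in to pick exact corners.

```bash
python3 - <<'E'
import cv2
a=cv2.imread("pics/wrist0.png"); c=a[200:320,190:510]; cv2.imwrite("pics/w0a.png",cv2.resize(c,None,fx=2.5,fy=2.5,interpolation=cv2.INTER_CUBIC))
c=a[30:160,220:510]; cv2.imwrite("pics/w0b.png",cv2.resize(c,None,fx=2.5,fy=2.5,interpolation=cv2.INTER_CUBIC))
a=cv2.imread("pics/scene0.png"); c=a[180:350,240:500]; cv2.imwrite("pics/s0a.png",cv2.resize(c,None,fx=3,fy=3,interpolation=cv2.INTER_CUBIC))
E
```

```text
(no output)
```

View pics/w0a.png

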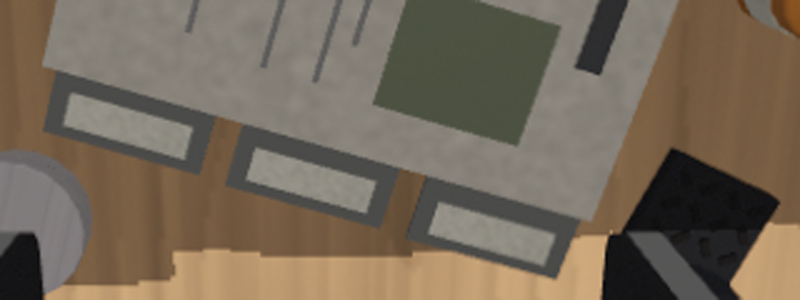

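View pics/w0b.png

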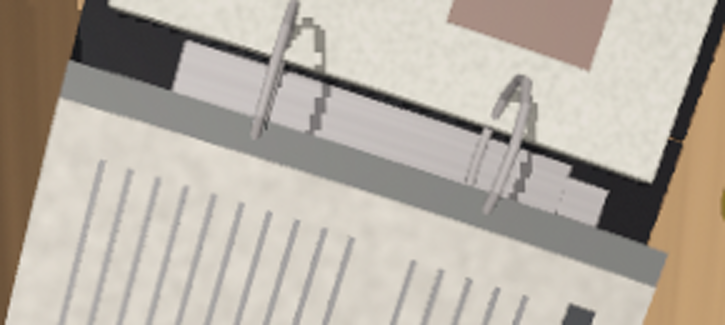

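View pics/s0a.png

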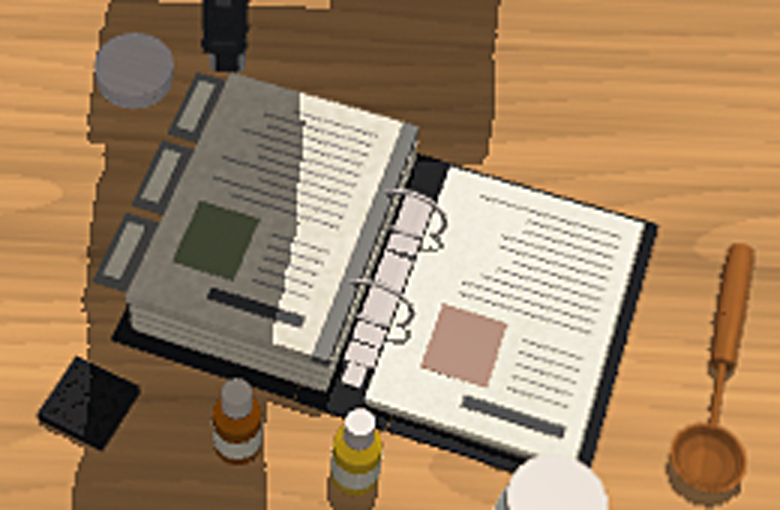

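```bash
cat > h.py <<'E'
import numpy as np
from scipy.optimize import least_squares
def cam_pose(f,s=None):
    if "mount" in f:
        T=np.eye(4);T[:3,:3]=s["tcp_rot"];T[:3,3]=s["ee_pos"];M=T@f["mount"];return M[:3,:3],M[:3,3]
    return f["rotation"],f["xyz"]
def proj(P,f,R,t):
    p=(np.atleast_2d(P)-t)@R
    q=np.c_[p[:,0]/-p[:,2],-p[:,1]/-p[:,2]]
    q=q*(1+f["k1"]*(q**2).sum(1,keepdims=True))
    F=240/np.tan(np.radians(f["fovy"]/2))
    return q*F+[f["cx"],f["cy"]]
def unproj(uv,f,R,t,z):
    F=240/np.tan(np.radians(f["fovy"]/2))
    d=(np.array(uv,float)-[f["cx"],f["cy"]])/F; q=d.copy()
    for _ in range(20): q=d/(1+f["k1"]*(q@q))
    v=R@np.array([q[0],-q[1],-1]); return t+v*(z-t[2])/v[2]
def bw(b,P): # binder x,y,yaw -> world
    c,s=np.cos(b[2]),np.sin(b[2]); P=np.atleast_2d(P)
    return np.c_[b[0]+c*P[:,0]-s*P[:,1],b[1]+s*P[:,0]+c*P[:,1],P[:,2]]
E
cat > fit.py <<'E'
from station import r
from h import *
import json
s=r.read_state()
fw=r.grab_frame("wrist");fs=r.grab_frame("scene")
mm=1e-3
obj=np.array([[-104,-162,52],[104,-162,52],[-104,-14,52],[104,-14,52],[40,-186,52],[100,-186,52],[-30,-186,49],[30,-186,49],[-100,-186,46],[-40,-186,46]])*mm
uvw=np.array([[207.2,227.2],[426.8,288.4],[248,54.8],[486.8,132],[353.2,295.2],[413.2,311.6],[280.4,274],[341.6,291.2],[207.2,252],[270,270]])
Rw,tw=cam_pose(fw,s);Rs,ts=cam_pose(fs)
os_=np.array([[-104,-162,52],[-104,-14,52],[104,-14,52],[100,-186,52]])*mm
uvs=np.array([[316.7,205],[379.3,221.7],[350,300],[271.7,275]])
fW=lambda b:(proj(bw(b,obj),fw,Rw,tw)-uvw).ravel()
fS=lambda b:(proj(bw(b,os_),fs,Rs,ts)-uvs).ravel()
for n,F in(("w",fW),("s",fS),("both",lambda b:np.r_[fW(b),fS(b)])):
    o=least_squares(F,[.55,.1,-.3]);print(n,o.x,np.degrees(o.x[2]),np.round(F(o.x),1))
b=o.x; json.dump(list(b),open("b.json","w"))
print(bw(b,np.array([[0,0,0],[70,-174,50.5],[0,-174,47.5],[-70,-174,44.5]])*mm))
for n,uv,z in(("stamp",(470,285),.012),("tin",(197,290),.02)):
    print(n,unproj(uv,fw,Rw,tw,z))
for n,uv,z in(("tin",(284,203),.02),("stamp",(269,314),.012),("dark cap",(319,309),.078),("phone",(169,170),.009)):
    print(n,unproj(uv,fs,Rs,ts,z))
E
python3 fit.py
```

```text
w [ 0.54515629  0.11316423 -0.2896518 ] -16.595825516335847 [-0.3  0.4 -0.6  1.2 -0.7  1.   0.3  0.6 -0.2 -0.6 -0.  -0.5  0.  -0.7
  0.9 -0.7  0.4 -0.4  0.4 -0.7]
s [ 0.54671795  0.11849263 -0.27773028] -15.912772702579357 [-0.5 -0.5 -0.1  0.4  0.2  0.5  0.4 -0.4]
both [ 0.54513461  0.11356496 -0.28859038] -16.5350107846575 [-0.2  0.1 -0.4  0.7 -0.7  0.6  0.4 -0.  -0.  -0.9  0.2 -1.   0.2 -1.
  1.1 -1.   0.5 -0.7  0.5 -1.  -1.9 -1.6 -1.8 -0.2 -2.7 -0.6 -2.  -2.1]
[[ 0.54513461  0.11356496  0.        ]
 [ 0.56271923 -0.07316153  0.0505    ]
 [ 0.49561401 -0.05323945  0.0475    ]
 [ 0.42850879 -0.03331737  0.0445    ]]
stamp [ 0.65723682 -0.0840076   0.012     ]
tin [ 0.3736137  -0.08583533  0.02      ]
tin [ 0.37779107 -0.08585906  0.02      ]
stamp [ 0.66279974 -0.08902538  0.012     ]
dark cap [0.67973778 0.01593297 0.078     ]
phone [ 0.28529762 -0.37717099  0.009     ]
```

```bash
cat >> h.py <<'E'
from scipy.spatial.transform import Rotation as Ro
import json
def target(bx,by,z,tau,yaw=0):
    b=json.load(open("b.json")); p=bw(b,[[bx*1e-3,by*1e-3,z*1e-3]])[0]
    a=b[2]+np.radians(yaw); x=np.array([np.cos(a),np.sin(a),0]); y=np.array([-x[1],x[0],0]); k=np.array([0,0,1.]); t=np.radians(tau)
    tx=np.cos(t)*k+np.sin(t)*y; tz=np.cos(t)*y-np.sin(t)*k
    return p,np.c_[tx,x,tz]
def tobinder(P):
    b=json.load(open("b.json")); c,s=np.cos(b[2]),np.sin(b[2]); d=np.atleast_2d(P)[:,:2]-b[:2]
    return np.c_[c*d[:,0]+s*d[:,1],-s*d[:,0]+c*d[:,1],np.atleast_2d(P)[:,2]]*1e3
def rows(s,wps,g=0):
    for bx,by,z,tau in wps:
        p,R=target(bx,by,z,tau); R0=s["tcp_rot"]
        d=R0.T@(p-s["ee_pos"])*100; w=Ro.from_matrix(R0.T@R).as_rotvec()
        print([round(float(v),2) for v in d]+[round(float(v),3) for v in w]+[g])
def info(s):
    R=s["tcp_rot"]; print("t",round(s["time"],2),"binder TCP",np.round(tobinder(s["ee_pos"])[0],1),"tau",round(float(np.degrees(np.arcsin(-R[2,2]))),1),"F",np.round(s["force"],2),"q",np.round(s["qpos"],1),"w",round(s["width"],4))
E
python3 - <<'E'
from station import r
from h import *
s=r.read_state(); info(s); rows(s,[(70,-260,130,40)])
E
```

```text
t 0.25 binder TCP [ -11.1 -121.8  231.1] tau 90.0 F [0.18 0.4  0.46] q [-0.  12.2 -2.  75.8 -0.  90. ] w 0.0851
[-15.56, 3.84, 10.11, -0.126, 0.867, 0.27, 0]
```

Request:
move_arm(
  deltas=[
    [-1.9,0.5,1.2,-0.015,0.105,0.033,0],
    [-3.8,1.0,2.4,-0.03,0.21,0.066,0],
    [-5.7,1.4,3.6,-0.045,0.315,0.1,0],
    [-7.6,1.9,4.9,-0.06,0.42,0.13,0],
    [-9.5,2.4,6.1,-0.076,0.525,0.164,0],
  ],
  squeeze=20,
)

```text
time: 0.67
ee_pos: [0.5244, -0.0962, 0.1705]
tcp_rot: [[0.136, 0.984, 0.118], [0.85, -0.177, 0.495], [0.508, 0.033, -0.861]]
force: [0.5, 0.0, 0.2]
width: 0.0257
```

```bash
python3 - <<'E'
from station import r
from h import *
s=r.read_state(); info(s); rows(s,[(70,-260,130,40)])
E
```

```text
t 0.67 binder TCP [  39.9 -207.   170.5] tau 59.4 F [0.54 0.04 0.24] q [-27.4  22.5  -3.4  72.2  29.6  70.1] w 0.0257
[-6.92, 2.28, 0.71, -0.046, 0.337, 0.106, 0]
```

Request:
move_arm(
  deltas=[
    [-2.3,0.8,0.2,-0.015,0.112,0.035,0],
    [-4.6,1.5,0.5,-0.03,0.225,0.07,0],
    [-6.9,2.3,0.7,-0.046,0.337,0.106,0],
    [-6.9,2.3,0.7,-0.046,0.337,0.106,0],
  ],
)

```text
time: 1.0
ee_pos: [0.5354, -0.1584, 0.1196]
tcp_rot: [[0.198, 0.956, 0.215], [0.601, -0.292, 0.744], [0.774, -0.018, -0.633]]
force: [-0.8, 0.2, -3.4]
width: -0.0002
```

```bash
python3 - <<'E'
from station import r
from h import *
import cv2
s=r.read_state(); info(s); rows(s,[(70,-176,18,40)])
for n in ("wrist","side","scene"):
    f=r.grab_frame(n); cv2.imwrite(f"pics/{n}1.png",f["img"][:,:,::-1])
E
```

```text
t 1.0 binder TCP [  68.  -263.5  119.6] tau 39.2 F [-0.76  0.21 -3.43] q [-40.1  40.1   5.1  81.4  45.1  56.3] w -0.0002
[-2.33, 0.31, 13.21, -0.006, -0.013, -0.019, 0]
```

View pics/wrist1.png

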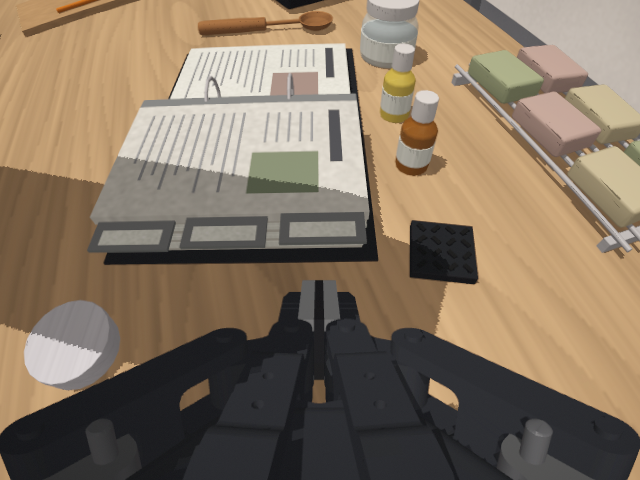

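View pics/side1.png

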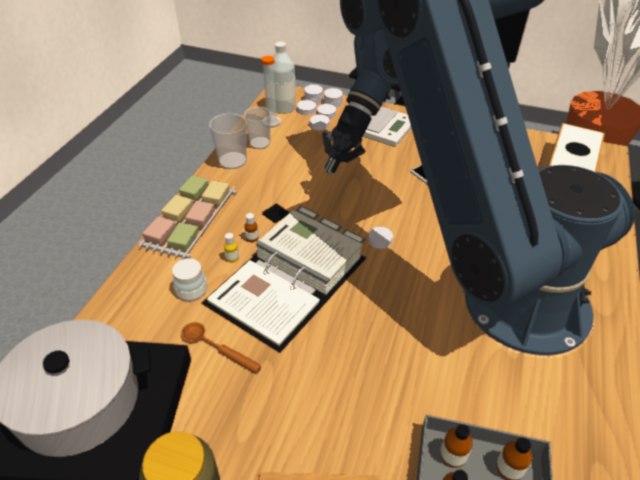

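View pics/scene1.png

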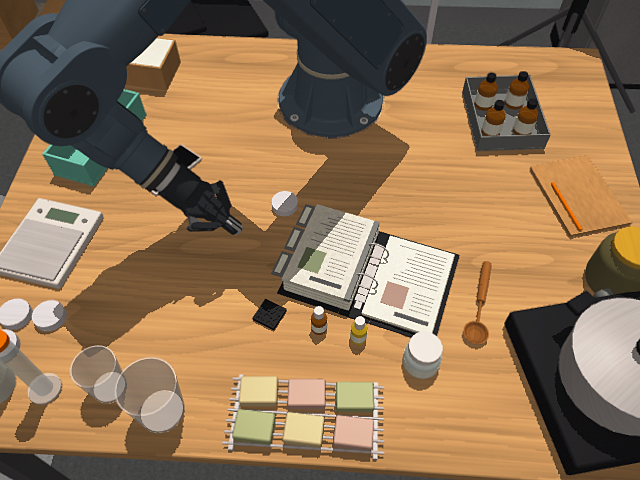

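The wrist view now looks along the tool. Tab 1 is at about (323,228), the shut fingertip at (320,285), and the stamp at (443,250) stays clear. I'll overlay the fitted model to check the binder pose.

```bash
python3 - <<'E'
from station import r
from h import *
import cv2
s=r.read_state(); f=r.grab_frame("wrist"); R,t=cam_pose(f,s); b=json.load(open("b.json")); info(s)
img=f["img"][:,:,::-1].copy()
mm=1e-3
big=cv2.resize(img[80:270,80:390],None,fx=2.5,fy=2.5,interpolation=cv2.INTER_CUBIC)
cv2.imwrite("pics/w2raw.png",big)
obj=np.array([[-104,-162,52],[104,-162,52],[-104,-14,52],[104,-14,52],[40,-186,52],[100,-186,52],[-30,-186,49],[30,-186,49],[-100,-186,46],[-40,-186,46],[-115,-172,3],[115,-172,3]])*mm
p=proj(bw(b,obj),f,R,t); print(np.round(p,1).tolist())
for u,v in p:
    cv2.drawMarker(big,(int((u+.5-80)*2.5),int((v+.5-80)*2.5)),(0,0,255),cv2.MARKER_CROSS,12,1)
cv2.imwrite("pics/w2.png",big)
E
```

```text
t 1.15 binder TCP [  70.3 -260.2  129.6] tau 40.0 F [0.01 0.   1.61] q [-39.5  38.8   5.   81.2  44.8  56.6] w -0.0002
[[89.5, 224.3], [365.3, 223.3], [142.7, 104.7], [353.7, 101.8], [276.1, 250.9], [362.1, 250.7], [178.6, 253.3], [262.4, 253.2], [87.5, 255.3], [166.4, 255.5], [101.5, 268.4], [373.5, 268.7]]
```

View pics/w2.png

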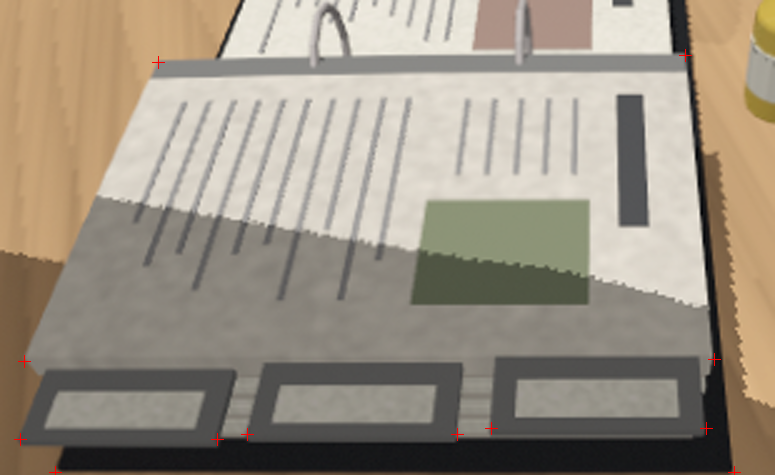

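```bash
python3 - <<'E'
from station import r
from h import *
s=r.read_state(); rows(s,[(71,-245,90,40),(71,-232,50,40),(71,-228,18,40),(71,-228,18,40)])
E
```

```text
[-2.23, 0.03, 3.77, 0.0, 0.002, 0.002, 0]
[-4.45, 0.03, 7.34, 0.0, 0.002, 0.002, 0]
[-6.64, 0.02, 9.71, 0.0, 0.002, 0.002, 0]
[-6.64, 0.02, 9.71, 0.0, 0.002, 0.002, 0]
```

Request:
move_arm(
  deltas=[
    [-1.5,0,2.5,0,0,0,0],
    [-3.0,0,5.0,0,0,0,0],
    [-4.8,0,7.5,0,0,0,0],
    [-6.6,0,9.7,0,0,0,0],
    [-6.6,0,9.7,0,0,0,0],
  ],
)

```text
time: 1.62
ee_pos: [0.5476, -0.1222, 0.0174]
tcp_rot: [[0.179, 0.96, 0.215], [0.62, -0.28, 0.733], [0.764, 0.002, -0.645]]
force: [-0.7, -0.6, -0.4]
width: -0.0001
```

```bash
python3 - <<'E'
from station import r
from h import *
import cv2
s=r.read_state(); info(s); rows(s,[(71,-178,18,40)])
f=r.grab_frame("wrist"); cv2.imwrite(f"pics/w3.png",f["img"][:,:,::-1])
E
```

```text
t 1.62 binder TCP [  69.5 -225.3   17.4] tau 40.2 F [-0.73 -0.62 -0.38] q [-36.4  43.5  -4.1  64.5  45.9  60.4] w -0.0001
[3.1, 0.17, 3.58, -0.002, 0.003, 0.005, 0]
```

View pics/w3.png

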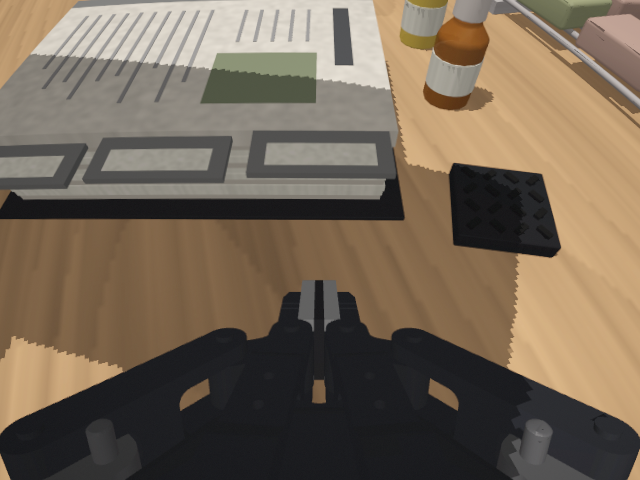

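The fingertip at (320,285) lines up with tab 1 (248–395 px wide at row 155), with clear table in front of it. I'll slide it in under the tab.

Request:
move_arm(
  deltas=[
    [0.8,0.1,0.9,0,0,0,0],
    [1.6,0.1,1.8,0,0,0,0],
    [2.4,0.2,2.7,0,0,0,0],
    [3.1,0.2,3.6,0,0,0,0],
    [3.1,0.2,3.6,0,0,0,0],
  ],
)

```text
time: 2.08
ee_pos: [0.5651, -0.0771, 0.0241]
tcp_rot: [[0.174, 0.96, 0.218], [0.622, -0.278, 0.732], [0.763, 0.008, -0.646]]
force: [-0.1, -0.1, 0.5]
width: -0.0001
```

```bash
python3 - <<'E'
from station import r
from h import *
import cv2
s=r.read_state(); info(s); rows(s,[(71,-178,18,40),(71,-178,35,40)])
f=r.grab_frame("wrist"); cv2.imwrite(f"pics/w4.png",f["img"][:,:,::-1])
E
```

```text
t 2.08 binder TCP [  73.4 -177.1   24.1] tau 40.2 F [-0.14 -0.08  0.48] q [-31.8  40.6  -8.1  58.6  47.4  66.5] w -0.0001
[-0.53, -0.25, 0.32, 0.0, 0.004, 0.011, 0]
[0.77, -0.23, -0.77, 0.0, 0.004, 0.011, 0]
```

View pics/w4.png

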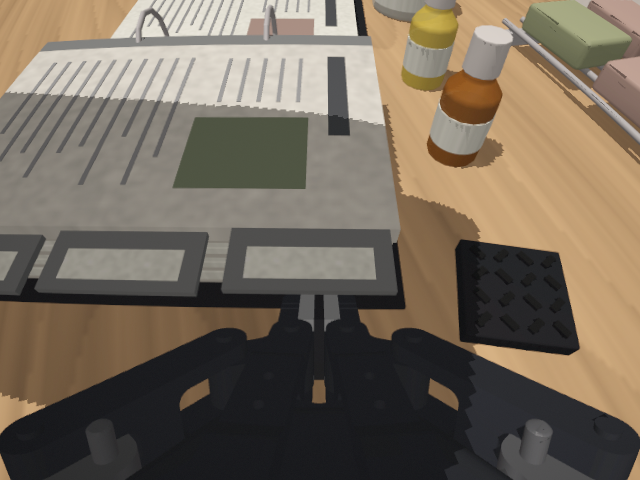

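The tip is now hidden under tab 1 and nothing has been touched. Next I'll lift along an arc.

```bash
cat >> h.py <<'E'
def arc(bx,th,h=15.5,d=18,tau=40):
    a=np.radians(th); t=np.radians(tau); c,s=np.cos(a),np.sin(a)
    rot=lambda y,z:np.array([y*c+z*s,-y*s+z*c+33.5])
    if th<tau: C=rot(-186,h)+d*np.array([np.cos(t),-np.sin(t)])
    else: C=rot(-(186-d),h)
    T=C-11*np.array([np.sin(t),np.cos(t)])
    return (bx,T[0],T[1],tau)
def arcrows(s,bx,ths,h=15.5,d=18):
    w=[arc(bx,t,h,d) for t in ths]; print(np.round(w,0).tolist()); rows(s,w)
E
python3 - <<'E'
from station import r
from h import *
s=r.read_state(); info(s); arcrows(s,71,[-2,-1,0,1.5,3])
E
```

```text
t 2.13 binder TCP [  73.3 -178.    23.7] tau 40.2 F [-0.03  0.09  0.04] q [-31.9  40.7  -8.   58.7  47.4  66.4] w 0.0002
[[71.0, -180.0, 23.0, 40.0], [71.0, -180.0, 26.0, 40.0], [71.0, -179.0, 29.0, 40.0], [71.0, -179.0, 34.0, 40.0], [71.0, -178.0, 39.0, 40.0]]
[-0.2, -0.24, -0.05, 0.0, 0.004, 0.01, 0]
[0.06, -0.23, -0.25, 0.0, 0.004, 0.01, 0]
[0.32, -0.23, -0.44, 0.0, 0.004, 0.01, 0]
[0.72, -0.23, -0.72, 0.0, 0.004, 0.01, 0]
[1.13, -0.22, -0.99, 0.0, 0.004, 0.01, 0]
```

Request:
move_arm(
  deltas=[
    [0.1,-0.2,-0.2,0,0,0.01,0],
    [0.3,-0.2,-0.4,0,0,0.01,0],
    [0.6,-0.2,-0.6,0,0,0.01,0],
    [0.85,-0.2,-0.8,0,0,0.01,0],
    [1.1,-0.2,-1.0,0,0,0.01,0],
  ],
)

```text
time: 2.55
ee_pos: [0.5627, -0.0783, 0.0391]
tcp_rot: [[0.184, 0.958, 0.218], [0.619, -0.285, 0.731], [0.763, 0.001, -0.646]]
force: [1.1, 0.2, -0.1]
width: -0.0001
```

```bash
python3 - <<'E'
from station import r
from h import *
import cv2
s=r.read_state(); info(s); arcrows(s,71,[5,7,9,11,14])
f=r.grab_frame("wrist"); cv2.imwrite(f"pics/w5.png",f["img"][:,:,::-1])
E
```

```text
t 2.55 binder TCP [  71.4 -178.9   39.1] tau 40.2 F [ 1.1   0.18 -0.09] q [-32.   39.4  -7.7  60.3  47.4  66.8] w -0.0001
[[71.0, -177.0, 45.0, 40.0], [71.0, -176.0, 52.0, 40.0], [71.0, -175.0, 58.0, 40.0], [71.0, -173.0, 64.0, 40.0], [71.0, -170.0, 74.0, 40.0]]
[0.57, -0.04, -0.26, 0.001, 0.004, 0.0, 0]
[1.14, -0.04, -0.58, 0.001, 0.004, 0.0, 0]
[1.72, -0.04, -0.88, 0.001, 0.004, 0.0, 0]
[2.3, -0.04, -1.16, 0.001, 0.004, 0.0, 0]
[3.2, -0.04, -1.54, 0.001, 0.004, 0.0, 0]
```

View pics/w5.png

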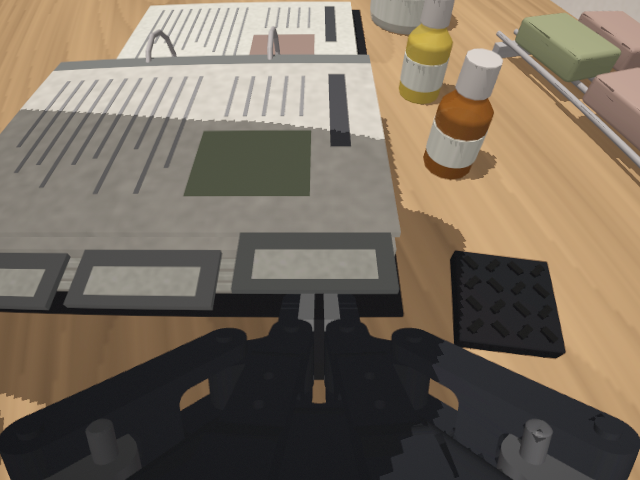

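Request:
move_arm(
  deltas=[
    [0.5,0,-0.3,0,0,0,0],
    [1.1,0,-0.6,0,0,0,0],
    [1.7,0,-0.9,0,0,0,0],
    [2.3,0,-1.2,0,0,0,0],
    [3.0,0,-1.5,0,0,0,0],
  ],
)

```text
time: 3.02
ee_pos: [0.5651, -0.0704, 0.0728]
tcp_rot: [[0.184, 0.958, 0.218], [0.619, -0.285, 0.731], [0.763, 0.001, -0.646]]
force: [-0.5, -0.8, -1.1]
width: 0.0002
```

```bash
python3 - <<'E'
from station import r
from h import *
import cv2
s=r.read_state(); info(s); arcrows(s,71,[16,19,22,25,28])
f=r.grab_frame("wrist"); cv2.imwrite(f"pics/w6.png",f["img"][:,:,::-1])
E
```

```text
t 3.02 binder TCP [  71.5 -170.7   72.8] tau 40.2 F [-0.55 -0.83 -1.05] q [-31.3  36.6  -6.9  63.1  47.6  67.9] w 0.0002
[[71.0, -168.0, 80.0, 40.0], [71.0, -164.0, 89.0, 40.0], [71.0, -160.0, 98.0, 40.0], [71.0, -155.0, 106.0, 40.0], [71.0, -150.0, 115.0, 40.0]]
[0.71, -0.05, -0.22, 0.001, 0.004, 0.0, 0]
[1.64, -0.05, -0.52, 0.001, 0.004, 0.0, 0]
[2.58, -0.05, -0.77, 0.001, 0.004, 0.0, 0]
[3.54, -0.05, -0.98, 0.001, 0.004, 0.0, 0]
[4.5, -0.04, -1.13, 0.001, 0.004, 0.0, 0]
```

View pics/w6.png

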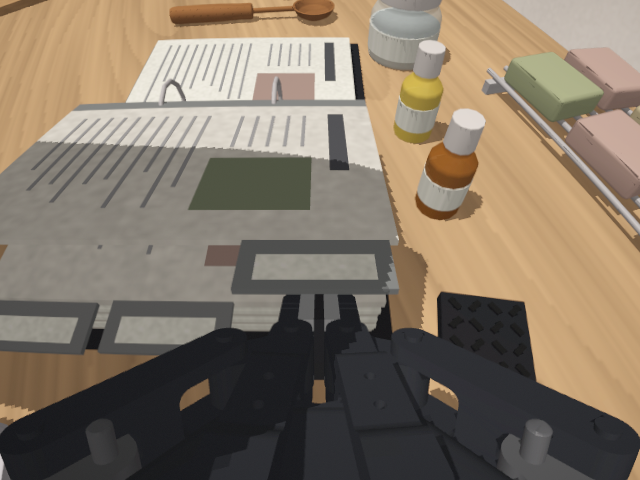

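Board 1 alone is rising: its tab at (315,265) sits on the fingers, and board 2's page shows below it. I'll continue.

Request:
move_arm(
  deltas=[
    [0.8,0,-0.3,0,0,0,0],
    [1.7,0,-0.5,0,0,0,0],
    [2.6,0,-0.8,0,0,0,0],
    [3.5,0,-1.0,0,0,0,0],
    [4.5,0,-1.1,0,0,0,0],
  ],
)

```text
time: 3.48
ee_pos: [0.5716, -0.0501, 0.1166]
tcp_rot: [[0.182, 0.958, 0.219], [0.62, -0.285, 0.731], [0.763, 0.003, -0.646]]
force: [-0.7, -0.8, 0.1]
width: 0.0004
```

```bash
python3 - <<'E'
from station import r
from h import *
s=r.read_state(); info(s); arcrows(s,71,[31,34,37,40,43.5])
E
```

```text
t 3.48 binder TCP [  72.  -149.4  116.6] tau 40.2 F [-0.68 -0.77  0.09] q [-29.2  32.8  -6.3  65.3  48.2  70.9] w 0.0004
[[71.0, -145.0, 123.0, 40.0], [71.0, -139.0, 130.0, 40.0], [71.0, -132.0, 138.0, 40.0], [71.0, -126.0, 145.0, 40.0], [71.0, -118.0, 152.0, 40.0]]
[0.75, -0.1, -0.03, 0.002, 0.004, 0.002, 0]
[1.73, -0.1, -0.08, 0.002, 0.004, 0.002, 0]
[2.71, -0.09, -0.08, 0.002, 0.004, 0.002, 0]
[3.68, -0.09, -0.03, 0.002, 0.004, 0.002, 0]
[4.71, -0.09, 0.09, 0.002, 0.004, 0.002, 0]
```

Request:
move_arm(
  deltas=[
    [0.8,0,0,0,0,0,0],
    [1.7,-0.1,-0.1,0,0,0,0],
    [2.7,-0.1,-0.1,0,0,0,0],
    [3.7,-0.1,0,0,0,0,0],
    [4.7,-0.1,0.1,0,0,0,0],
  ],
)

```text
time: 3.9
ee_pos: [0.5796, -0.0192, 0.1526]
tcp_rot: [[0.182, 0.958, 0.219], [0.62, -0.285, 0.731], [0.763, 0.003, -0.646]]
force: [0.1, -0.3, -0.1]
width: -0.0001
```

```bash
python3 - <<'E'
from station import r
from h import *
import cv2
s=r.read_state(); info(s); arcrows(s,71,[47,50,53,56,60])
f=r.grab_frame("wrist"); cv2.imwrite(f"pics/w7.png",f["img"][:,:,::-1])
E
```

```text
t 3.9 binder TCP [  70.9 -117.4  152.6] tau 40.2 F [ 0.09 -0.26 -0.11] q [-26.1  29.1  -6.4  65.4  48.9  75.4] w -0.0001
[[71.0, -110.0, 159.0, 40.0], [71.0, -103.0, 164.0, 40.0], [71.0, -96.0, 169.0, 40.0], [71.0, -88.0, 173.0, 40.0], [71.0, -78.0, 178.0, 40.0]]
[0.91, 0.01, 0.16, 0.002, 0.004, 0.002, 0]
[1.77, 0.02, 0.37, 0.002, 0.004, 0.002, 0]
[2.62, 0.02, 0.62, 0.002, 0.004, 0.002, 0]
[3.45, 0.02, 0.92, 0.002, 0.004, 0.002, 0]
[4.53, 0.02, 1.38, 0.002, 0.004, 0.002, 0]
```

View pics/w7.png

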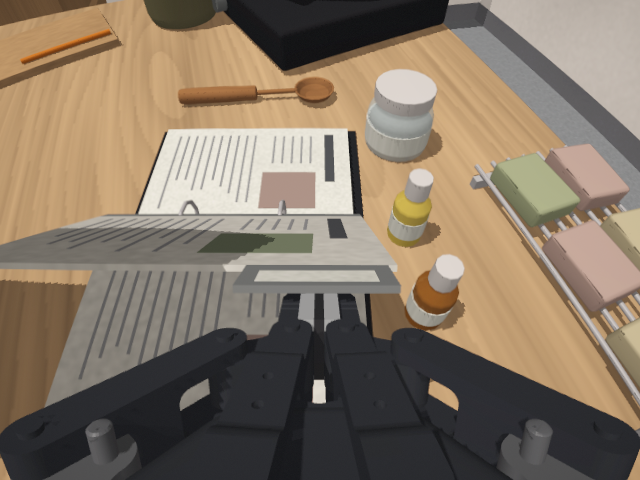

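Board 1 is at roughly 45° and still resting on the tip, while boards 2 and 3 lie flat. I'll go on.

Request:
move_arm(
  deltas=[
    [0.9,0,0.2,0,0,0,0],
    [1.8,0,0.4,0,0,0,0],
    [2.6,0,0.6,0,0,0,0],
    [3.5,0,0.9,0,0,0,0],
    [4.5,0,1.4,0,0,0,0],
  ],
)

```text
time: 4.37
ee_pos: [0.5917, 0.0204, 0.1798]
tcp_rot: [[0.181, 0.959, 0.22], [0.62, -0.285, 0.731], [0.764, 0.004, -0.646]]
force: [-0.1, -0.0, 0.5]
width: -0.0004
```

```bash
python3 - <<'E'
from station import r
from h import *
s=r.read_state(); info(s); arcrows(s,71,[63,66.5,70,73.5,77])
E
```

```text
t 4.37 binder TCP [ 71.2 -76.1 179.8] tau 40.2 F [-0.08 -0.    0.47] q [-21.9  25.9  -7.1  63.1  49.5  81.7] w -0.0004
[[71.0, -70.0, 182.0, 40.0], [71.0, -60.0, 185.0, 40.0], [71.0, -50.0, 188.0, 40.0], [71.0, -40.0, 191.0, 40.0], [71.0, -30.0, 192.0, 40.0]]
[0.58, -0.02, 0.37, 0.003, 0.004, 0.003, 0]
[1.47, -0.01, 0.88, 0.003, 0.004, 0.003, 0]
[2.33, -0.01, 1.45, 0.003, 0.004, 0.003, 0]
[3.16, -0.01, 2.06, 0.003, 0.004, 0.003, 0]
[3.94, -0.01, 2.73, 0.003, 0.004, 0.003, 0]
```

Request:
move_arm(
  deltas=[
    [0.6,0,0.4,0,0,0,0],
    [1.4,0,0.9,0,0,0,0],
    [2.3,0,1.4,0,0,0,0],
    [3.2,0,2.1,0,0,0,0],
    [3.9,0,2.7,0,0,0,0],
  ],
)

```text
time: 4.78
ee_pos: [0.605, 0.0654, 0.1925]
tcp_rot: [[0.18, 0.959, 0.22], [0.62, -0.285, 0.731], [0.764, 0.005, -0.646]]
force: [0.0, 0.6, -0.6]
width: 0.0001
```

```bash
python3 - <<'E'
from station import r
from h import *
import cv2
s=r.read_state(); info(s); arcrows(s,71,[80,83.5,87,90.5,94])
f=r.grab_frame("wrist"); cv2.imwrite(f"pics/w8.png",f["img"][:,:,::-1])
f=r.grab_frame("side"); cv2.imwrite(f"pics/side8.png",f["img"][:,:,::-1])
E
```

```text
t 4.78 binder TCP [ 71.1 -29.2 192.5] tau 40.2 F [ 0.01  0.58 -0.58] q [-17.2  23.5  -8.7  58.3  49.8  89. ] w 0.0001
[[71.0, -21.0, 193.0, 40.0], [71.0, -11.0, 194.0, 40.0], [71.0, -0.0, 194.0, 40.0], [71.0, 10.0, 193.0, 40.0], [71.0, 20.0, 192.0, 40.0]]
[0.59, -0.01, 0.58, 0.003, 0.004, 0.003, 0]
[1.29, -0.01, 1.33, 0.003, 0.004, 0.003, 0]
[1.95, -0.01, 2.12, 0.003, 0.004, 0.003, 0]
[2.56, -0.01, 2.95, 0.003, 0.004, 0.003, 0]
[3.11, -0.01, 3.82, 0.003, 0.004, 0.003, 0]
```

View pics/w8.png

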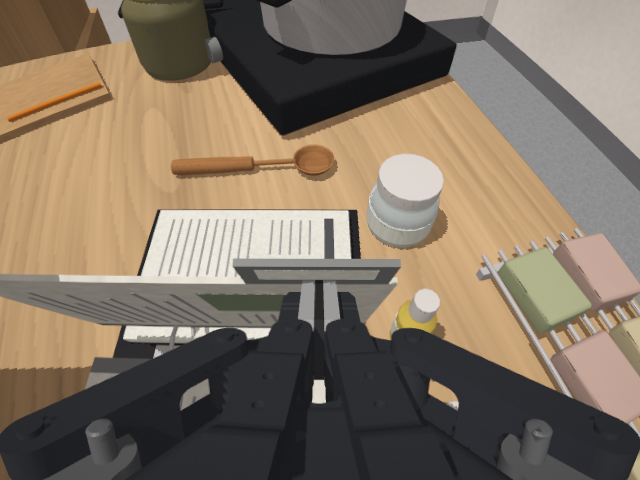

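View pics/side8.png

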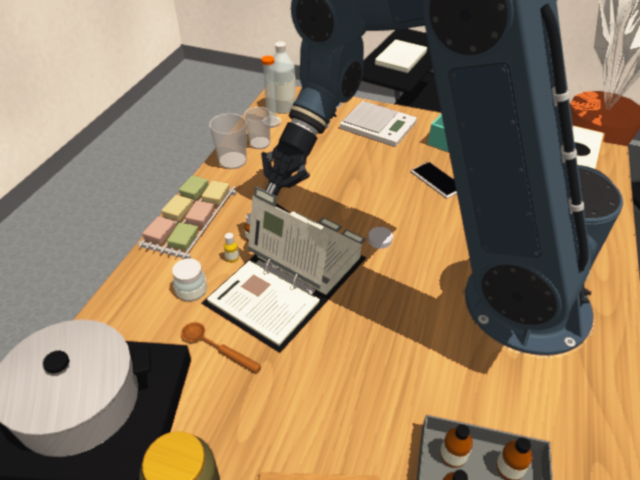

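Board 1 is nearly upright on the tip, and everything else is undisturbed.

Request:
move_arm(
  deltas=[
    [0.6,0,0.6,0,0,0,0],
    [1.3,0,1.3,0,0,0,0],
    [1.9,0,2.1,0,0,0,0],
    [2.5,0,2.9,0,0,0,0],
    [3.1,0,3.8,0,0,0,0],
  ],
)

```text
time: 5.3
ee_pos: [0.6189, 0.1132, 0.1916]
tcp_rot: [[0.18, 0.959, 0.22], [0.62, -0.284, 0.731], [0.764, 0.005, -0.645]]
force: [-0.7, 0.3, 0.2]
width: -0.0001
```

```bash
python3 - <<'E'
from station import r
from h import *
import cv2
s=r.read_state(); info(s); arcrows(s,71,[97,100,103,106])
f=r.grab_frame("side"); cv2.imwrite(f"pics/side9.png",f["img"][:,:,::-1])
E
```

```text
t 5.3 binder TCP [ 70.8  20.6 191.6] tau 40.2 F [-0.75  0.26  0.17] q [-12.1  22.1 -11.   51.4  49.6  96.8] w -0.0001
[[71.0, 29.0, 190.0, 40.0], [71.0, 37.0, 188.0, 40.0], [71.0, 46.0, 185.0, 40.0], [71.0, 54.0, 182.0, 40.0]]
[0.4, 0.02, 0.73, 0.003, 0.004, 0.004, 0]
[0.79, 0.02, 1.52, 0.003, 0.004, 0.004, 0]
[1.14, 0.02, 2.33, 0.003, 0.004, 0.004, 0]
[1.45, 0.02, 3.16, 0.003, 0.004, 0.004, 0]
```

View pics/side9.png

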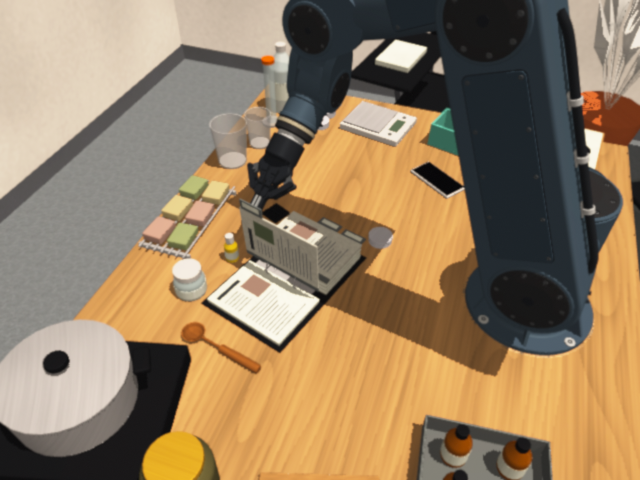

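Request:
move_arm(
  deltas=[
    [0.4,0,0.7,0,0,0,0],
    [0.8,0,1.5,0,0,0,0],
    [1.1,0,2.3,0,0,0,0],
    [1.2,0,2.6,0,0,0,0],
    [1.2,0,2.0,0,0,0,0],
  ],
)

```text
time: 5.77
ee_pos: [0.6249, 0.1377, 0.1868]
tcp_rot: [[0.18, 0.959, 0.217], [0.62, -0.282, 0.732], [0.764, 0.003, -0.645]]
force: [-0.5, -0.1, 0.1]
width: -0.0
```

```bash
python3 - <<'E'
from station import r
from h import *
import cv2
s=r.read_state(); info(s)
f=r.grab_frame("side"); cv2.imwrite(f"pics/side10.png",f["img"][:,:,::-1])
rows(s,[(71,-260,240,40)])
E
```

```text
t 5.77 binder TCP [ 69.6  45.9 186.8] tau 40.2 F [-0.5  -0.1   0.06] q [ -9.5  21.9 -12.2  47.7  49.3 100.5] w -0.0
[-15.68, 0.07, -26.8, -0.0, 0.003, 0.004, 0]
```

View pics/side10.png

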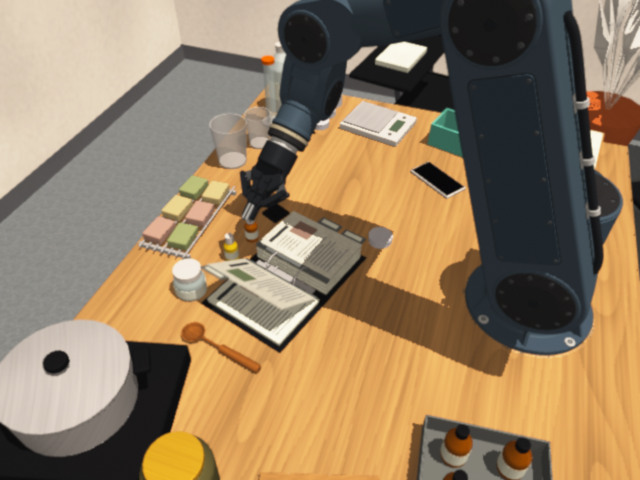

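Board 1 is falling onto the left pile on its own. I'll retreat toward the pre-pose for tab 2.

```bash
python3 - <<'E'
from station import r
from h import *
s=r.read_state(); rows(s,[(35,-105,160,40)])
E
```

```text
[-11.79, -3.57, -9.61, 0.001, 0.003, 0.005, 0]
```

Request:
move_arm(
  deltas=[
    [-2.3,-0.7,-1.9,0,0,0,0],
    [-4.7,-1.4,-3.8,0,0,0,0],
    [-7.1,-2.1,-5.8,0,0,0,0],
    [-9.4,-2.9,-7.7,0,0,0,0],
    [-11.8,-3.6,-9.6,0,0,0,0],
  ],
)

```text
time: 6.23
ee_pos: [0.5476, 0.0015, 0.1604]
tcp_rot: [[0.178, 0.959, 0.219], [0.62, -0.283, 0.732], [0.764, 0.005, -0.645]]
force: [0.1, -0.3, -0.5]
width: -0.0002
```

```bash
python3 - <<'E'
from station import r
from h import *
s=r.read_state(); info(s); rows(s,[(1,-250,130,40)])
E
```

```text
t 6.23 binder TCP [  34.3 -106.7  160.4] tau 40.2 F [ 0.13 -0.32 -0.49] q [-25.6  24.6 -12.5  63.4  49.   75.9] w -0.0002
[-11.55, -3.37, -8.99, 0.002, 0.003, 0.005, 0]
```

Request:
move_arm(
  deltas=[
    [-2.3,-0.7,-1.8,0,0,0,0],
    [-4.6,-1.3,-3.6,0,0,0,0],
    [-6.9,-2.0,-5.4,0,0,0,0],
    [-9.2,-2.7,-7.2,0,0,0,0],
    [-11.5,-3.4,-9.0,0,0,0.005,0],
  ],
)

```text
time: 6.65
ee_pos: [0.4738, -0.1279, 0.1307]
tcp_rot: [[0.183, 0.958, 0.22], [0.618, -0.287, 0.732], [0.765, 0.002, -0.645]]
force: [0.2, -0.5, -0.3]
width: 0.0002
```

```bash
python3 - <<'E'
from station import r
from h import *
import cv2
s=r.read_state(); info(s); rows(s,[(1,-228,18,40)])
for n in("side","scene","wrist"):
  f=r.grab_frame(n); cv2.imwrite(f"pics/{n}11.png",f["img"][:,:,::-1])
E
```

```text
t 6.65 binder TCP [   0.3 -251.8  130.7] tau 40.1 F [ 0.15 -0.55 -0.35] q [-41.6  31.8  -7.4  77.3  43.9  54.1] w 0.0002
[-7.09, 0.04, 9.09, 0.003, 0.002, 0.0, 0]
```

View pics/side11.png

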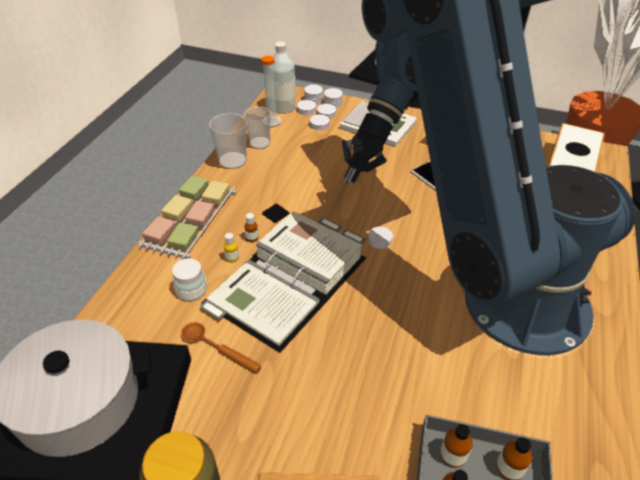

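View pics/wrist11.png

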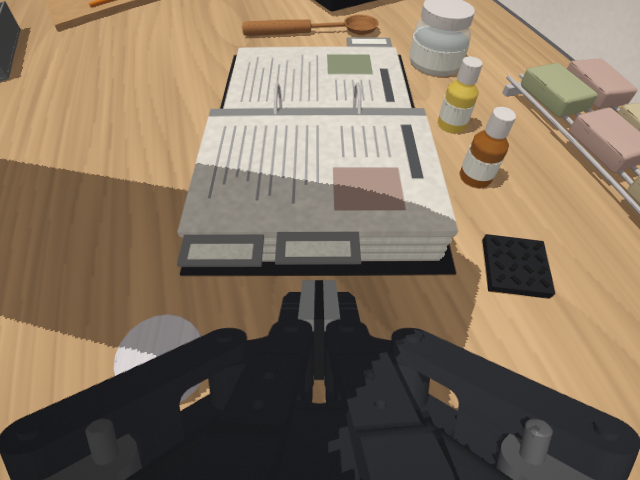

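View pics/scene11.png

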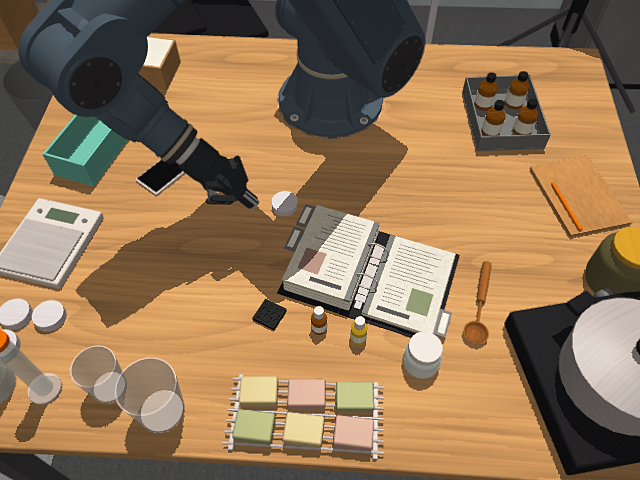

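Board 1 lies flat on the left pile, with its tab at (442,323) in the scene view. Boards 2 and 3 are flat, and the fingertip at (320,285) lines up with tab 2 at (318,248). The tin lies below left, low and clear of the path. I'll go under tab 2.

Request:
move_arm(
  deltas=[
    [-1.7,0.2,2.0,0,0,0,0],
    [-3.4,0.4,4.2,0,0,0,0],
    [-5.2,0.5,6.6,0,0,0,0],
    [-7.1,0.5,9.0,0,0,0,0],
    [-7.1,0.5,9.0,0,0,0,0],
  ],
)

```text
time: 7.22
ee_pos: [0.4842, -0.1053, 0.0146]
tcp_rot: [[0.188, 0.958, 0.218], [0.615, -0.288, 0.734], [0.766, -0.004, -0.643]]
force: [-1.0, 2.0, -0.6]
width: 0.0003
```

```bash
python3 - <<'E'
from station import r
from h import *
import cv2
s=r.read_state(); info(s); rows(s,[(6,-178,19,40)])
f=r.grab_frame("wrist"); cv2.imwrite(f"pics/w12.png",f["img"][:,:,::-1])
E
```

```text
t 7.22 binder TCP [   3.9 -227.2   14.6] tau 40.0 F [-0.98  1.96 -0.62] q [-39.1  39.  -14.5  61.   45.   57.5] w 0.0003
[3.5, 0.19, 3.49, 0.0, 0.001, -0.005, 0]
```

View pics/w12.png

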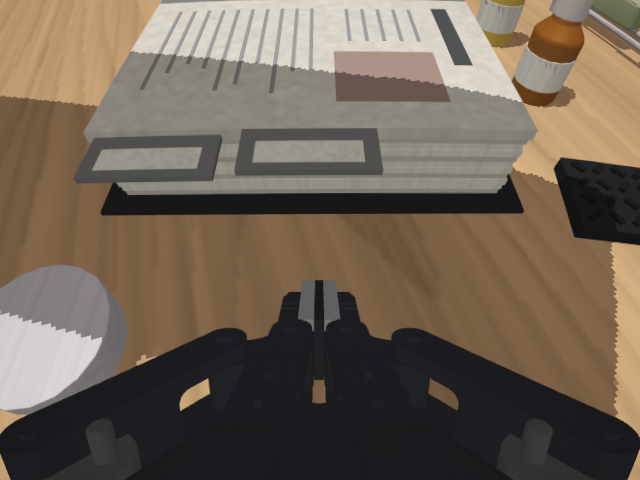

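Request:
move_arm(
  deltas=[
    [0.9,0,0.9,0,0,0,0],
    [1.8,0.1,1.8,0,0,0,0],
    [2.6,0.2,2.7,0,0,0,0],
    [3.3,0.2,3.5,0,0,0,0],
    [3.3,0.2,3.6,0,0,0,0],
  ],
)

```text
time: 7.68
ee_pos: [0.5019, -0.0594, 0.0218]
tcp_rot: [[0.185, 0.958, 0.22], [0.616, -0.287, 0.733], [0.765, 0.0, -0.643]]
force: [1.2, 0.9, 0.5]
width: 0.0002
```

```bash
python3 - <<'E'
from station import r
from h import *
import cv2
s=r.read_state(); info(s); arcrows(s,5,[-2,-1,0,1.5,3],h=12.5)
f=r.grab_frame("wrist"); cv2.imwrite(f"pics/w13.png",f["img"][:,:,::-1])
E
```

```text
t 7.68 binder TCP [   7.7 -178.1   21.8] tau 40.0 F [1.15 0.87 0.52] q [-33.9  35.8 -18.5  55.   47.   64.3] w 0.0002
[[5.0, -180.0, 20.0, 40.0], [5.0, -179.0, 23.0, 40.0], [5.0, -179.0, 26.0, 40.0], [5.0, -179.0, 31.0, 40.0], [5.0, -178.0, 36.0, 40.0]]
[-0.27, -0.27, 0.03, 0.002, 0.001, -0.002, 0]
[-0.01, -0.27, -0.17, 0.002, 0.001, -0.002, 0]
[0.25, -0.27, -0.37, 0.002, 0.001, -0.002, 0]
[0.64, -0.27, -0.65, 0.002, 0.001, -0.002, 0]
[1.05, -0.27, -0.92, 0.002, 0.001, -0.002, 0]
```

View pics/w13.png

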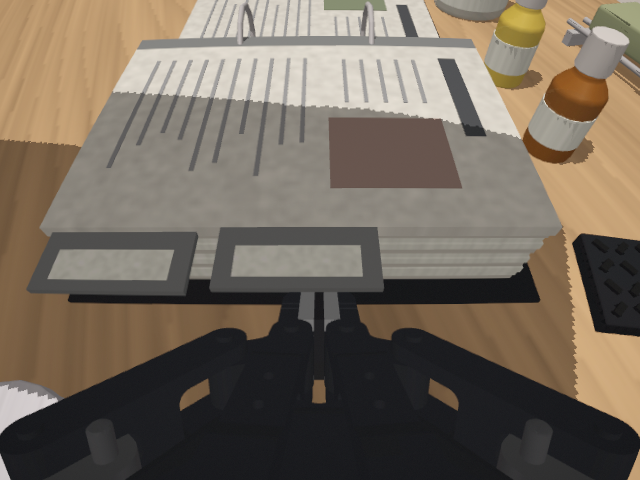

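The tip is under tab 2 (212–383 px) and well clear of tab 3 (≤197 px). I'll lift it the same way.

Request:
move_arm(
  deltas=[
    [0.0,-0.2,-0.2,0,0,0,0],
    [0.2,-0.2,-0.4,0,0,0,0],
    [0.5,-0.2,-0.6,0,0,0,0],
    [0.75,-0.2,-0.75,0,0,0,0],
    [1.0,-0.2,-0.9,0,0,0,0],
  ],
)

```text
time: 8.15
ee_pos: [0.4996, -0.0603, 0.0351]
tcp_rot: [[0.185, 0.958, 0.22], [0.617, -0.288, 0.733], [0.765, 0.0, -0.644]]
force: [-0.5, -1.8, -0.7]
width: -0.0002
```

```bash
python3 - <<'E'
from station import r
from h import *
s=r.read_state(); info(s); arcrows(s,5,[5,7,9,11,14],h=12.5)
E
```

```text
t 8.15 binder TCP [   5.8 -179.6   35.1] tau 40.1 F [-0.49 -1.8  -0.73] q [-34.1  34.6 -18.2  56.7  46.9  64. ] w -0.0002
[[5.0, -177.0, 42.0, 40.0], [5.0, -176.0, 49.0, 40.0], [5.0, -175.0, 55.0, 40.0], [5.0, -173.0, 61.0, 40.0], [5.0, -171.0, 71.0, 40.0]]
[0.68, -0.09, -0.29, 0.003, 0.001, -0.002, 0]
[1.24, -0.09, -0.62, 0.003, 0.001, -0.002, 0]
[1.81, -0.09, -0.92, 0.003, 0.001, -0.002, 0]
[2.39, -0.09, -1.21, 0.003, 0.001, -0.002, 0]
[3.29, -0.09, -1.6, 0.003, 0.001, -0.002, 0]
```

Request:
move_arm(
  deltas=[
    [0.6,0,-0.4,0,0,0,0],
    [1.2,0,-0.7,0,0,0,0],
    [1.8,0,-1.0,0,0,0,0],
    [2.4,0,-1.3,0,0,0,0],
    [3.1,0,-1.6,0,0,0,0],
  ],
)

```text
time: 8.57
ee_pos: [0.5019, -0.0527, 0.0699]
tcp_rot: [[0.185, 0.958, 0.22], [0.617, -0.288, 0.733], [0.765, 0.0, -0.644]]
force: [-0.5, -2.0, -0.3]
width: -0.0003
```

```bash
python3 - <<'E'
from station import r
from h import *
import cv2
s=r.read_state(); info(s); arcrows(s,5,[16,19,22,25,28],h=12.5)
f=r.grab_frame("wrist"); cv2.imwrite(f"pics/w14.png",f["img"][:,:,::-1])
E
```

```text
t 8.57 binder TCP [   5.9 -171.7   69.9] tau 40.1 F [-0.49 -2.02 -0.3 ] q [-33.3  31.5 -17.4  59.8  47.2  65.2] w -0.0003
[[5.0, -169.0, 77.0, 40.0], [5.0, -165.0, 86.0, 40.0], [5.0, -161.0, 95.0, 40.0], [5.0, -157.0, 103.0, 40.0], [5.0, -152.0, 112.0, 40.0]]
[0.73, -0.09, -0.21, 0.003, 0.001, -0.002, 0]
[1.65, -0.09, -0.52, 0.003, 0.001, -0.002, 0]
[2.59, -0.09, -0.78, 0.003, 0.001, -0.002, 0]
[3.54, -0.09, -1.0, 0.003, 0.001, -0.002, 0]
[4.5, -0.09, -1.16, 0.003, 0.001, -0.002, 0]
```

View pics/w14.png

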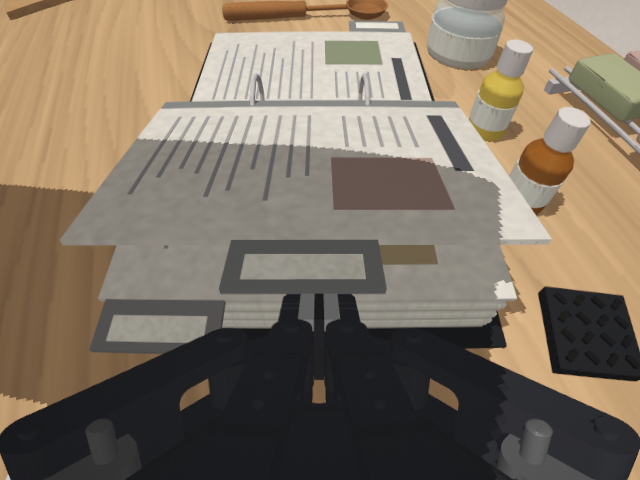

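Board 2 alone is rising (its tab is at (303,265)), and board 3 and its tab at (155,325) stay flat.

Request:
move_arm(
  deltas=[
    [0.8,0,-0.3,0,0,0,0],
    [1.7,0,-0.5,0,0,0,0],
    [2.6,0,-0.8,0,0,0,0],
    [3.5,0,-1.0,0,0,0,0],
    [4.5,0,-1.1,0,0,0,0],
  ],
)

```text
time: 9.03
ee_pos: [0.5084, -0.0325, 0.1136]
tcp_rot: [[0.184, 0.958, 0.221], [0.617, -0.288, 0.732], [0.765, 0.002, -0.644]]
force: [0.0, -0.6, -0.2]
width: -0.0003
```

```bash
python3 - <<'E'
from station import r
from h import *
s=r.read_state(); info(s); arcrows(s,5,[31,34,37,40,43.5],h=12.5)
E
```

```text
t 9.03 binder TCP [   6.4 -150.5  113.6] tau 40.1 F [ 0.01 -0.62 -0.15] q [-31.   27.2 -16.8  62.3  47.9  68.4] w -0.0003
[[5.0, -146.0, 120.0, 40.0], [5.0, -140.0, 128.0, 40.0], [5.0, -134.0, 135.0, 40.0], [5.0, -128.0, 143.0, 40.0], [5.0, -120.0, 150.0, 40.0]]
[0.76, -0.14, -0.09, 0.004, 0.001, -0.001, 0]
[1.73, -0.14, -0.15, 0.004, 0.001, -0.001, 0]
[2.71, -0.14, -0.17, 0.004, 0.001, -0.001, 0]
[3.68, -0.14, -0.13, 0.004, 0.001, -0.001, 0]
[4.71, -0.14, -0.02, 0.004, 0.001, -0.001, 0]
```

Request:
move_arm(
  deltas=[
    [0.8,-0.1,-0.1,0,0,0,0],
    [1.7,-0.1,-0.1,0,0,0,0],
    [2.7,-0.1,-0.2,0,0,0,0],
    [3.7,-0.1,-0.1,0,0,0,0],
    [4.7,-0.1,0,0,0,0,0],
  ],
)

```text
time: 9.45
ee_pos: [0.5163, -0.0025, 0.1503]
tcp_rot: [[0.184, 0.958, 0.221], [0.617, -0.288, 0.732], [0.765, 0.002, -0.644]]
force: [0.4, -0.3, 0.0]
width: -0.0001
```

```bash
python3 - <<'E'
from station import r
from h import *
s=r.read_state(); info(s); arcrows(s,5,[47,50,53,56,60],h=12.5)
E
```

```text
t 9.45 binder TCP [   5.4 -119.5  150.3] tau 40.1 F [ 0.36 -0.3   0.01] q [-27.6  23.  -16.8  62.7  48.7  73.3] w -0.0001
[[5.0, -113.0, 156.0, 40.0], [5.0, -105.0, 162.0, 40.0], [5.0, -98.0, 167.0, 40.0], [5.0, -91.0, 171.0, 40.0], [5.0, -80.0, 177.0, 40.0]]
[0.92, -0.04, 0.14, 0.004, 0.001, -0.001, 0]
[1.78, -0.04, 0.33, 0.004, 0.001, -0.001, 0]
[2.63, -0.04, 0.57, 0.004, 0.001, -0.001, 0]
[3.47, -0.04, 0.85, 0.004, 0.001, -0.001, 0]
[4.55, -0.05, 1.3, 0.004, 0.001, -0.001, 0]
```

Request:
move_arm(
  deltas=[
    [0.9,0,0.1,0,0,0,0],
    [1.8,0,0.3,0,0,0,0],
    [2.6,0,0.6,0,0,0,0],
    [3.5,0,0.9,0,0,0,0],
    [4.5,0,1.3,0,0,0,0],
  ],
)

```text
time: 9.87
ee_pos: [0.5276, 0.0355, 0.1767]
tcp_rot: [[0.184, 0.958, 0.221], [0.617, -0.288, 0.733], [0.765, 0.001, -0.644]]
force: [-0.3, -0.1, 0.1]
width: -0.0
```

```bash
python3 - <<'E'
from station import r
from h import *
import cv2
s=r.read_state(); info(s); arcrows(s,5,[63,66.5,70,73.5,77],h=12.5)
f=r.grab_frame("wrist"); cv2.imwrite(f"pics/w15.png",f["img"][:,:,::-1])
E
```

```text
t 9.87 binder TCP [  5.4 -79.9 176.7] tau 40.1 F [-0.29 -0.06  0.12] q [-23.1  19.5 -17.5  60.5  49.5  80.1] w -0.0
[[5.0, -72.0, 180.0, 40.0], [5.0, -63.0, 184.0, 40.0], [5.0, -53.0, 187.0, 40.0], [5.0, -43.0, 190.0, 40.0], [5.0, -33.0, 192.0, 40.0]]
[0.78, -0.04, 0.34, 0.004, 0.001, -0.001, 0]
[1.68, -0.05, 0.84, 0.004, 0.001, -0.001, 0]
[2.55, -0.05, 1.39, 0.004, 0.001, -0.001, 0]
[3.38, -0.05, 2.0, 0.004, 0.001, -0.001, 0]
[4.18, -0.06, 2.65, 0.004, 0.001, -0.001, 0]
```

View pics/w15.png

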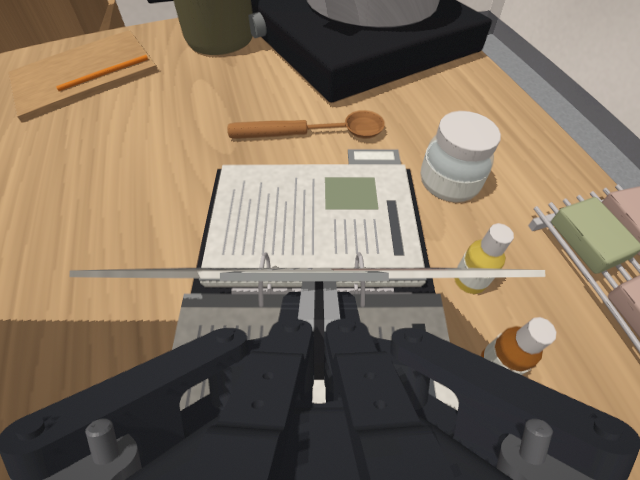

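Board 2 is seen edge-on at row 273, still on the tip. I'll continue past upright.

Request:
move_arm(
  deltas=[
    [0.8,0,0.3,0,0,0,0],
    [1.7,0,0.8,0,0,0,0],
    [2.5,0,1.4,0,0,0,0],
    [3.4,0,2.0,0,0,0,0],
    [4.2,0,2.6,0,0,0,0],
  ],
)

```text
time: 10.33
ee_pos: [0.5417, 0.0823, 0.1933]
tcp_rot: [[0.183, 0.958, 0.221], [0.617, -0.287, 0.733], [0.766, 0.003, -0.643]]
force: [-0.9, 0.3, -0.5]
width: 0.0
```

```bash
python3 - <<'E'
from station import r
from h import *
s=r.read_state(); info(s); arcrows(s,5,[80,83.5,87,90.5,94],h=12.5)
E
```

```text
t 10.33 binder TCP [  5.6 -31.  193.3] tau 40.0 F [-0.87  0.28 -0.51] q [-17.5  16.5 -18.9  55.5  50.   88.7] w 0.0
[[5.0, -24.0, 193.0, 40.0], [5.0, -14.0, 193.0, 40.0], [5.0, -3.0, 193.0, 40.0], [5.0, 7.0, 193.0, 40.0], [5.0, 17.0, 192.0, 40.0]]
[0.41, -0.06, 0.58, 0.004, 0.001, 0.0, 0]
[1.12, -0.06, 1.32, 0.004, 0.001, 0.0, 0]
[1.79, -0.06, 2.1, 0.004, 0.001, 0.0, 0]
[2.41, -0.07, 2.92, 0.004, 0.001, 0.0, 0]
[2.98, -0.07, 3.78, 0.004, 0.001, 0.0, 0]
```

Request:
move_arm(
  deltas=[
    [0.5,0,0.5,0,0,0,0],
    [1.1,0,1.3,0,0,0,0],
    [1.8,0,2.1,0,0,0,0],
    [2.4,0,2.9,0,0,0,0],
    [3.0,0,3.8,0,0,0,0],
  ],
)

```text
time: 10.75
ee_pos: [0.5556, 0.1292, 0.1918]
tcp_rot: [[0.183, 0.958, 0.221], [0.617, -0.287, 0.733], [0.766, 0.002, -0.643]]
force: [1.5, 0.1, -0.0]
width: 0.0001
```

```bash
python3 - <<'E'
from station import r
from h import *
s=r.read_state(); info(s); arcrows(s,5,[97,100,103,106],h=12.5)
E
```

```text
t 10.75 binder TCP [  5.6  18.  191.8] tau 40.0 F [ 1.48  0.07 -0.  ] q [-11.9  15.  -21.3  47.9  49.7  97.5] w 0.0001
[[5.0, 26.0, 190.0, 40.0], [5.0, 34.0, 188.0, 40.0], [5.0, 43.0, 186.0, 40.0], [5.0, 51.0, 183.0, 40.0]]
[0.39, -0.06, 0.69, 0.004, 0.001, 0.0, 0]
[0.79, -0.07, 1.48, 0.004, 0.001, 0.0, 0]
[1.16, -0.07, 2.28, 0.004, 0.001, 0.0, 0]
[1.48, -0.07, 3.1, 0.004, 0.001, 0.0, 0]
```

Request:
move_arm(
  deltas=[
    [0.4,0,0.7,0,0,0,0],
    [0.8,0,1.5,0,0,0,0],
    [1.1,0,2.3,0,0,0,0],
    [1.3,0,2.7,0,0,0,0],
    [1.2,0,2.0,0,0,0,0],
  ],
)

```text
time: 11.17
ee_pos: [0.5616, 0.1524, 0.1873]
tcp_rot: [[0.183, 0.958, 0.219], [0.617, -0.286, 0.733], [0.766, 0.001, -0.643]]
force: [-0.6, -0.4, -0.3]
width: -0.0
```

```bash
python3 - <<'E'
from station import r
from h import *
import cv2
s=r.read_state(); info(s); rows(s,[(20,-90,200,40)])
f=r.grab_frame("side"); cv2.imwrite(f"pics/side16.png",f["img"][:,:,::-1])
E
```

```text
t 11.17 binder TCP [  4.7  42.  187.3] tau 40.0 F [-0.64 -0.35 -0.3 ] q [ -9.1  14.8 -22.4  43.9  49.4 101.5] w -0.0
[-7.52, 1.54, -10.91, 0.002, 0.001, 0.0, 0]
```

View pics/side16.png

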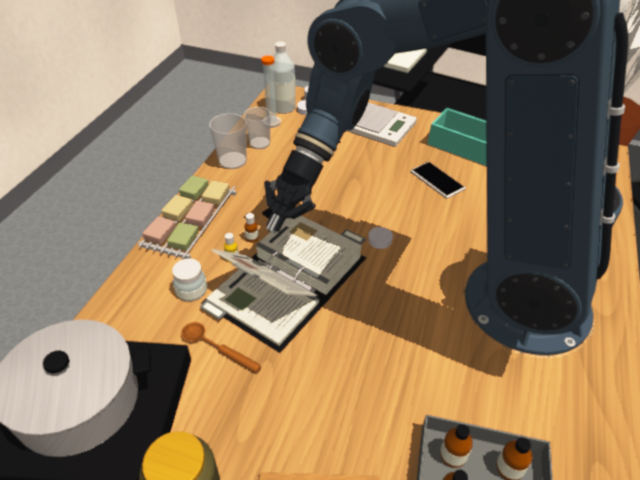

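Board 2 is falling over to the left as well. I'll retreat clear.

Request:
move_arm(
  deltas=[
    [-1.5,0.3,-2.2,0,0,0,0],
    [-3.0,0.6,-4.4,0,0,0,0],
    [-4.5,0.9,-6.5,0,0,0,0],
    [-6.0,1.2,-8.7,0,0,0,0],
    [-7.5,1.5,-10.9,0,0,0,0],
  ],
)

```text
time: 11.63
ee_pos: [0.5379, 0.0187, 0.202]
tcp_rot: [[0.182, 0.958, 0.221], [0.617, -0.287, 0.733], [0.766, 0.003, -0.643]]
force: [0.1, 0.1, 0.0]
width: 0.0001
```

Request:
move_arm(
  deltas=[
    [-1.5,0,-2.0,0,0,0,0],
    [-3.0,0,-4.0,0,0,0,0],
    [-4.5,0,-6.0,0,0,0,0],
    [-6.0,0,-8.0,0,0,0,0],
    [-7.5,0,-10.0,0,0,0,0],
  ],
)

```text
time: 12.05
ee_pos: [0.5013, -0.1026, 0.2094]
tcp_rot: [[0.182, 0.958, 0.222], [0.616, -0.287, 0.733], [0.766, 0.003, -0.643]]
force: [-0.1, -0.0, -0.7]
width: 0.0
```

Request:
move_arm(
  deltas=[
    [0,0,0,0,0,0,0],
    [0,0,0,0,0,0,0],
    [0,0,0,0,0,0,0],
    [0,0,0,0,0,0,0],
  ],
)

```text
time: 12.38
ee_pos: [0.5014, -0.1021, 0.2096]
tcp_rot: [[0.182, 0.958, 0.222], [0.616, -0.287, 0.733], [0.766, 0.003, -0.642]]
force: [-0.5, 0.9, -0.2]
width: 0.0
```

```bash
python3 - <<'E'
from station import r
from h import *
import cv2
s=r.read_state(); info(s); print(s["joint_velocities"])
for n in("side","scene","wrist"):
  f=r.grab_frame(n); cv2.imwrite(f"pics/{n}17.png",f["img"][:,:,::-1])
E
```

```text
t 12.38 binder TCP [  19.4 -219.2  209.6] tau 40.0 F [-0.5   0.88 -0.16] q [-37.7  27.5  -1.7  83.9  45.7  59.1] w 0.0
[ 0.59516405 -0.1867494  -0.09657444 -0.07095881 -0.05951958 -0.05735079]
```

View pics/side17.png

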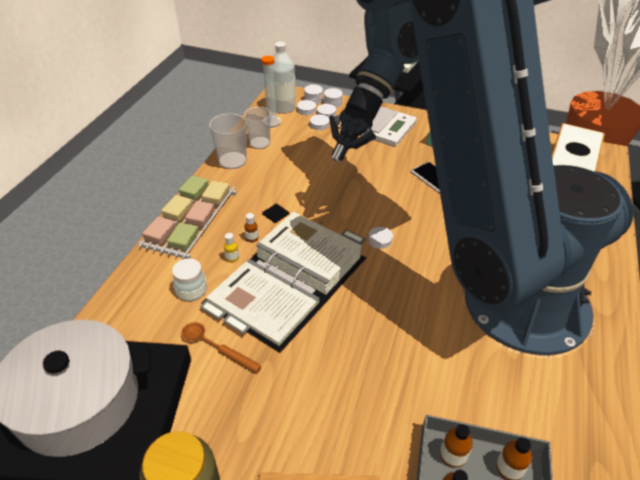

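View pics/wrist17.png

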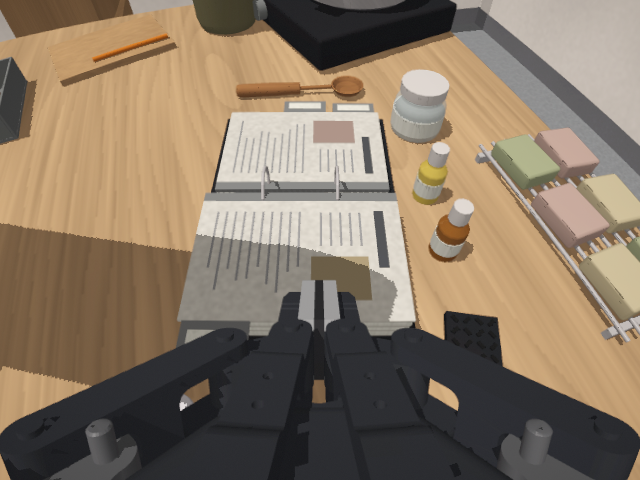

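View pics/scene17.png

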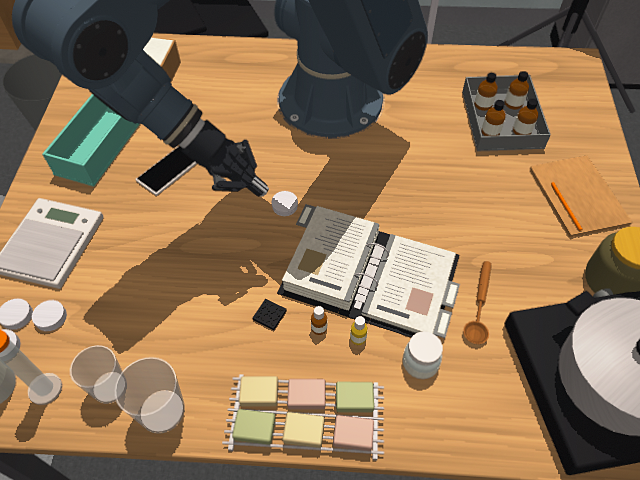

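Both turned boards lie flat on the left pile, with their tabs at (450,293) and (442,325) in the scene view. Board 3 is flat on the right (tab at (305,215)). The tin, stamp, bottles, jar, spoon and phone are where they stood, and the gripper is clear in the air, so I'll hand in.

```bash
python3 - <<'E'
from station import r
print(r.hand_in())
E
```

```text
the job is handed in; nothing more can be done
None
```

The binder is open at the third recipe. I turned the top board and then the second board over the rings onto the left pile, pushing each up with the shut fingertip under its tab. The job was handed in at about 12.5 s of the 61 s allowed; no verdict was reported.

- **Boards:** the last side, wrist and scene pictures show boards 1 and 2 flat on the left with both tabs showing, and board 3 flat on the right. I judged this by eye and did not measure the board angles.
- **Loose things:** by eye, none of them moved between the first and last pictures.
- **Force:** wrist force readings during the pushes stayed around 2 N or less, so I never saw anything near the 10 N limit on the boards. These are readings at the end of each move, not continuous.
- **Robot:** at hand-in the gripper was still and in the air, 0.21 m above the table, touching nothing.
- **One disagreement:** the scene and wrist cameras put the binder about 5 mm and 0.7° apart. I went with the wrist view, and close-up pictures before each lift showed the tip correctly placed.

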